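# Seat a stone sample in the marking jig and snap the cam clamp over

## Task

Push the stone sample along the jig's channel until it bears firmly on the end stop: lean on it for a moment with about 8 N more than it took to slide, and never push the stone with more than 20 N. Then swing the clamp lever over by its knob until it snaps past dead centre and rests at its end, so that the pad grips the stone with its end still against the stop; never push on the lever with more than 25 N. Let go of everything, and leave the other things on the bench where they are.

Things in the scene. Friction and masses are not known exactly. Their poses are not given: they have to be found in the camera images.
- jig: fixed marking jig: plywood base 210 (x) x 190 mm (y -60..130), 18 mm thick, with an open-ended channel along its x axis in which the stone lies. Origin: at table height under the base, on the channel's centre line; x points along the channel towards the end stop, y towards the clamp lever, z up.
- fence (a point): middle of the top of the channel's -y wall, an aluminium fence 190 mm long: face at jig y = -31 mm, top 26 mm above the table. On the +y side stand two short guides (face at y = +34.5 mm, equally high) with the press pad between them.
- housing (a point): centre of the top of the fixed grey clamp housing (jig x -35..35, y 58..108 mm), 48 mm above the table; the steel hub on the pivot above it reaches 74 mm.
- stone: loose marble sample block, 100 (x) x 60 (y) x 22 mm (z), 0.28 to 0.45 kg; origin at the centre of its underside. It starts in the channel, 20 to 70 mm short of the end stop, its +x end towards the stop. It slides with dry friction of 2 to 6 N, and much more if the fingers also drag it down onto its bed: some of the push then never reaches the stop. Its top is 40 mm above the table, 14 mm above the fence, so it can be pushed from behind by fingertips above the fence.
- stone_nose (a point): centre of the stone's end face nearest the end stop
- stone_tail (a point): centre of the stone's other end face (the one to push), 11 mm above its underside; x axis points towards the end stop
- end_stop: the end stop's fixed aluminium bracket (50 mm wide, 20 mm high) at the channel's +x end; origin at the foot of its face towards the stone, same axes as the jig. It carries a rigid steel block of its own size on a shank; the block's face, which the stone must meet, is locked anywhere from 20 to 45 mm before the origin (to -x). A 6 mm sprung pin stands 4 mm out of that face and yields to under 1 N.
- cam_lever (a joint): angle of the horizontal clamp lever about its upright pivot: 0 = open, grows as the lever turns clockwise seen from above, hard end stop at 1.75 rad = clamped. Dead centre is at about 1.5: let go before it, the lever springs back open; beyond it, it snaps on to 1.75 by itself and stays. The push needed at the knob, square to the lever, rises to about 11 N near 0.8 rad and falls to nothing at dead centre.
- pivot (a point): point on the lever's upright pivot axis, at the height of the knob's grip, 85 mm above the table (jig x = 0, y = 80 mm)
- knob (a point): middle of the lever's upright round black knob (18 mm across, standing from z = 62 to 100 mm above the table), 95 mm from the pivot axis; x axis points from pivot to knob. In the jig's frame the lever points to 140 degrees (counter-clockwise from x) when open and to about 40 degrees when clamped. The lever's flat bar below the knob is 14 mm wide, its top at 62 mm.
- press_pad: rubber pad 38 mm wide driven out of the clamp housing by the lever (about 7 mm, sprung); its face looks across the channel to -y. It presses the stone against the fence with about 35 N when clamped.
- spare_stone: flat pale tile sample 90 x 60 x 20 mm lying beside the jig; bystander, leave it
- small_stone: marble sample 60 x 60 x 20 mm lying on top of the spare stone; bystander, leave it
- screwdriver: screwdriver lying beside the jig beyond its end stop; bystander, leave it
- tape_roll: roll of tape lying flat, 100 mm across, 48 mm high; bystander, leave it
- glue_jar: jar 64 mm across, 90 mm high; bystander, leave it
- carton: small closed cardboard carton 120 x 90 x 70 mm; bystander, leave it
- tin: open metal cup 72 mm across, 85 mm high; bystander, leave it
Things that resemble listed ones, but are neither listed nor needed, are in the scene too. Leave any green look-alike of the stone alone.

How it is judged (in metres and radians):
On the way, in this order (a step that is already met when the one before it is completed fails the run):
1. with the lever still open, the stone is pressed against the end stop with more than 4 N (contact force between stone and end_stop above 4 N and value of joint cam_lever below 0.3 rad), for 0.25 s.
2. the lever has snapped past dead centre to its end and the pad grips the stone (value of joint cam_lever above 1.67 rad and contact force between press_pad and stone above 12 N), for 0.3 s.
At the end, for the whole second after the job is handed in: the lever rests within 0.08 rad of its clamped end (1.75 rad), the pad presses the stone with over 12 N, the stone still pushes the stop's pin in (over 0.55 N: its end within 2 mm of the block's face) and lies square to the channel within 0.03 rad, all at rest (all of step 2 and contact force between stone and end_stop above 0.55 N and angle between the x axis of stone and the x axis of jig, either way round below 0.03 rad and linear speed of stone below 0.01 m/s and velocity of joint cam_lever below 0.05 rad/s); the robot touches nothing.
It fails at once if the fingers push the stone with more than 20 N (contact force between the fingers and stone above 20 N).
It fails at once if the lever is pushed with more than 25 N (contact force between anything else and cam_lever above 25 N).
It fails at once if a bystander is moved by more than 20 mm (distance of any of spare_stone, small_stone, screwdriver, tape_roll, glue_jar, carton, tin from where it was at the start of the episode above 0.02 m).
It also fails if it takes over 70 s, if anything falls off the work surface, if the arm or the gripper's body presses on something with over 40 N, if the wrist force passes 120 N, or if a joint passes its speed limit or range.

## Robot

A 6-joint arm with a two-finger parallel gripper is mounted at the origin on the work surface. World frame = base frame: x ahead of the robot, y to its left, z up, the work surface at z = 0. Lengths are in mm, angles in rad, forces in N, time in s.
With the tool pointing down it reaches from about 350 to 875 mm from the base axis. Payload 4.2 kg.
Tool frame: the origin (TCP) lies at the very end of the fingers, on their centre line; the grasp point (between the pads) lies 19 mm behind it; z points along the fingers, y is the line along which they close (so a half turn about z gives the same grasp; the last joint's range is limited). The gripper opens to 85 mm and grips with 20 to 120 N. Pads are 22 mm wide; open, the fingers measure 114 mm over their backs; the gripper's body (76 mm by 85 mm) begins 54 mm behind the grasp point. The pads swing forward as they close: fully open they stand 13 mm farther back than shut.
Start: joints at [1.446, 0.385, 0.008, 0, -1.194, -0.259], TCP at [233.996, 579.521, 231.312] pointing down, gripper open.
Joint ranges: [-3.14, 3.14], [-1.21, 2.06], [-1.07, 1.41], [-3.16, 2.05], [-2.99, -0.16], [-3.1, 3.1]. Speed limits (rad/s): [2.79, 2.79, 3.14, 3.14, 3.14, 3.14].

## Interface

Orientations are given as a unit quaternion [x, y, z, w].
In Python, from bench import read_state, get_image, camera_model, job_done gives the robot as it stands.
- The arm moves only by the shell command python3 -m handwheel 'ROWS'. ROWS is JSON, a list of rows, each a list of 7 numbers: the shift along the tool's x, y, z in m, then the turn, a rotation vector about the tool's x, y, z in rad, then the gripper's target within -1 to 1 (fully open at 1, half-way at 0, shut at -1). In form: [[dx, dy, dz, wx, wy, wz, jaw], ...]. A call has 1 to 10 rows; each row is the pose to reach, as a shift and turn from the pose commanded when the call began, along the tool's axes at that moment; what a row does not reach only later rows make up. A row lasts 1/8 s, in which the tool goes at most 62.5 mm and 10.7 degrees, less where a joint would pass 70% of its speed; a pose out of reach is approached as far as the arm can. A call with a gripper value outside its range is refused whole. The fingers move at their own pace and stop on an object; the grip force is fixed at half the most. Time passes only in rows, so rows that repeat a pose let the fingers close. It gives the time, the measured TCP pose, the force, the opening and the grip force at its end, in the units of the state.
- read_state(): the state, without advancing time (a new reading comes with each control period).
- get_image(name): name is "side" or "top"; returns (picture, depth): 420x560x3 uint8, blue, green, red; 420x560 float32, mm along the optical axis (not along the pixel's ray), 0 where there is no reading.
- camera_model(name): a dict with "K" (3x3 intrinsics, pixels), "dist" ([k1, k2, p1, p2, k3] as OpenCV has them; the pictures are not rectified), "rvec" (rotation vector, rad) and "tvec" (3), from world to camera coordinates, as OpenCV has them. Camera axes: x right, y down, z forward; pixel columns grow to the right and rows downward; lengths in mm; the calibration is good to about 2 mm. A picture is of the moment at which its call begins. camera_model takes no time and is no camera call.
- job_done(): hands the job in; it is judged then, once.
The state is a dict: "clock": time; "joints": joint angles; "joint_vel": joint speeds; "joint_efforts": joint torques, N m; "position": TCP position; "ee_rot": TCP orientation; "contact_force": force on the tool from outside, world axes, zero at the start; "wrist_torque": the same for the moment, N m; "gripper_width": finger opening in mm; "grasp_force": force on a finger pad.
Only numpy, scipy, OpenCV 4.12 (cv2) and the standard library are available. Lean on these libraries where they do the work, as an engineer would, in place of code of your own. Each camera call takes 0.05 s, during which the arm holds its last target. There are 200 camera calls.

## Working session

There is one attempt and no reset: what is moved stays moved. The work goes in short steps, Python scripts to look and compute and a shell command to move; the robot and the scene stay as the last step left them, time stands still between calls to the robot, and variables do not carry over. Pictures are saved under pics/ and viewed, at most 10 in all, crops included, and the job is handed in when it is done.

```bash
mkdir -p pics; ls; cat > h.py <<'E'
import numpy as np,cv2
from bench import *
def grab(n):
    im,d=get_image(n); cv2.imwrite(f'pics/{n}_raw.png',im); np.save(f'pics/{n}_d.npy',d); return im,d
def cam(n):
    m=camera_model(n); K=np.array(m['K'],float);D=np.array(m['dist'],float);R=cv2.Rodrigues(np.array(m['rvec'],float))[0];t=np.array(m['tvec'],float).ravel();return K,D,R,t
def ray(n,u,v):
    K,D,R,t=cam(n); p=cv2.undistortPoints(np.array([[[u,v]]],float),K,D)[0,0]; return -R.T@t, R.T@np.array([p[0],p[1],1])
def atz(n,u,v,z):
    c,d=ray(n,u,v); return c+d*(z-c[2])/d[2]
def dep(n,u,v,d):
    c,r=ray(n,u,v); return c+r*d[int(round(v)),int(round(u))]
def tri(a,b):
    (c1,d1),(c2,d2)=ray(*a),ray(*b); s=np.linalg.lstsq(np.c_[d1,-d2],c2-c1,rcond=None)[0]; p,q=c1+d1*s[0],c2+d2*s[1]; return (p+q)/2,np.linalg.norm(p-q)
def px(n,P):
    m=camera_model(n); return cv2.projectPoints(np.array([P],float),np.array(m['rvec'],float),np.array(m['tvec'],float),np.array(m['K'],float),np.array(m['dist'],float))[0].ravel()
E
python3 - <<'E'
from h import *
for n in('top','side'):
    im,d=grab(n); cv2.imwrite(f'pics/{n}1.png',cv2.resize(im,(800,600),interpolation=3)); K,D,R,t=cam(n); print(n,-R.T@t,K[0,0])
print(read_state())
E
```

```text
pics
top [ 267.60982664  -11.14640638 1409.88973333] 452.4697223479223
side [  48.8551332  -829.85980139 1058.46992568] 520.9212993043697
{'clock': 0.1, 'joints': array([ 1.44560731e+00,  3.85492080e-01,  6.76889839e-03, -4.12434053e-04,
       -1.19402782e+00, -2.58598222e-01]), 'joint_vel': array([-0.00044913, -0.00212129,  0.00359134,  0.00099358,  0.00044847,
        0.00103633]), 'joint_efforts': array([-8.35286010e-04, -3.93316805e+01,  1.88931245e+01,  4.19801518e+00,
       -2.52967824e-03,  3.44269679e-06]), 'position': array([233.81734043, 579.05152465, 230.32934557]), 'ee_rot': array([ 9.81629853e-01, -1.90792664e-01, -1.26107560e-04,  9.87940007e-04]), 'contact_force': array([-0.01664949,  0.15176626,  0.86434168]), 'wrist_torque': array([-0.04544228,  0.01253335, -0.02138858]), 'grasp_force': 0.0, 'gripper_width': 85.30269301878148}
```

View pics/top1.png

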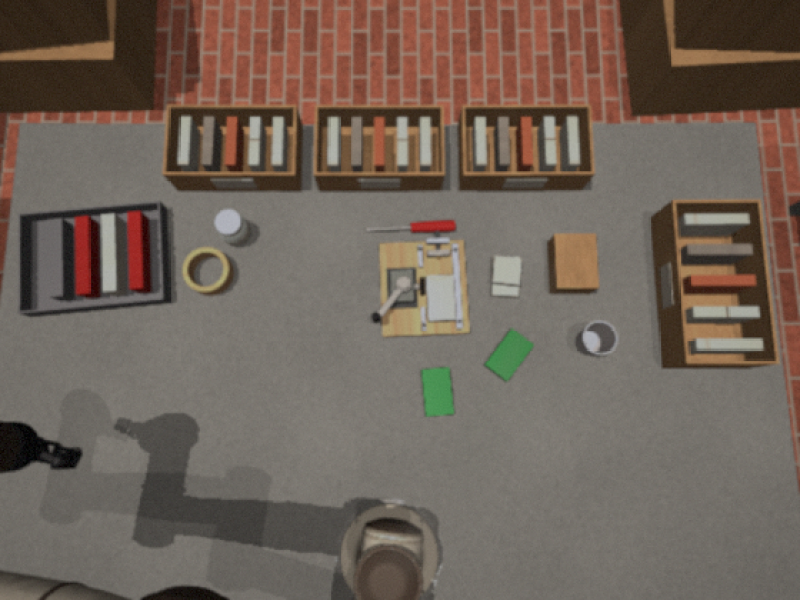

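View pics/side1.png

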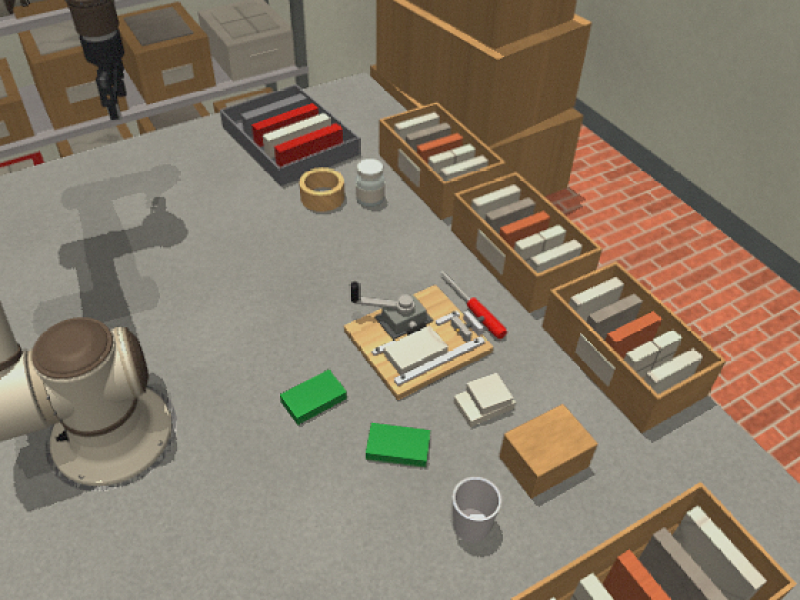

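The top view shows the jig at about (425,288), with its channel running up the image. The white stone is at (440,298), the end stop at (437,245) and the black knob at (376,317), so the lever is open. In the side view the stone is at (415,350) and the knob at (355,291). The white block in the channel is the stone; the green blocks at (437,391) and (509,355) and the pale stack at (506,276) are not. I'll confirm with an enlarged crop of both views.

```bash
python3 - <<'E'
import cv2,numpy as np
a=cv2.imread('pics/top_raw.png')[160:240,255:335]; b=cv2.imread('pics/side_raw.png')[190:280,236:356]
A=cv2.resize(a,(400,400),interpolation=3);B=cv2.resize(b,(400,300),interpolation=3)
A=cv2.resize(a,None,fx=5,fy=5,interpolation=cv2.INTER_CUBIC)
cv2.imwrite('pics/c1.png',np.hstack([A,cv2.copyMakeBorder(B,0,100,0,0,0)]))
E
```

```text
(no output)
```

View pics/c1.png

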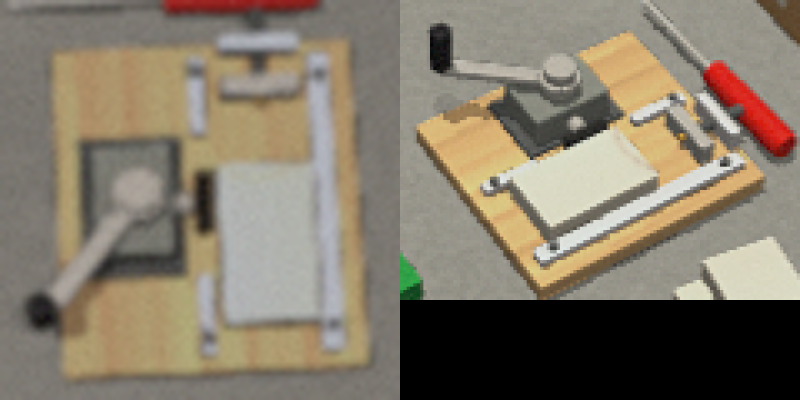

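The crop shows the white marble stone in the channel, with its tail edge at top-crop (225,325)-(322,320). The stop block is at (260,85), the hub at (138,193) and the knob at (40,308). This is the stone that fits the description.

```bash
python3 - <<'E'
from h import *
np.set_printoptions(precision=1,suppress=True)
T=lambda x,y:('top',255+x/5-.4,160+y/5-.4)
S=lambda x,y:('side',236+(x-400)*.3-.35,190+y*.3-.35)
for n,a,b in [('hub',(138,188),(562,65)),('knobtop',(38,305),(440,28)),('fence+',(319,58),(740,160)),('fence-',(334,347),(545,255)),('tailL',(224,325),(513,182)),('tailF',(322,320),(548,207)),('noseL',(217,165),(593,135)),('noseF',(312,165),(657,173))]:
    p,e=tri(T(*a),S(*b)); print(n,p,e)
print('z-fixed')
q={n:atz(*T(*a),z)[:2] for n,a,z in [('b1',(52,50),18),('b2',(347,38),18),('b3',(370,362),18),('b4',(66,378),18),('hub',(138,193),74),('knob',(40,308),100),('f+',(319,58),26),('f-',(334,347),26),('tL',(225,325),40),('tF',(322,320),40),('nL',(217,165),40),('nF',(312,165),40),('blk',(260,95),38)]}
for k,v in q.items(): print(k,v)
c=sum(q[k] for k in('b1','b2','b3','b4'))/4
x=(q['b1']+q['b2']-q['b3']-q['b4']);x/=np.linalg.norm(x);y=np.array([-x[1],x[0]])
f=q['f+']-q['f-']
o=c-y*35;print('yaw base',np.arctan2(x[1],x[0]),'fence',np.arctan2(f[1],f[0]),'origin',o)
for k,v in q.items(): print(k,'jig',(v-o)@x,(v-o)@y)
d=np.load('pics/top_d.npy')
for n,a in [('hub',(138,193)),('stone',(270,240)),('fence',(326,200)),('blk',(260,88))]: print(n,dep(*T(*a),d))
E
```

```text
hub [557.3 -31.3  72.7] 0.5799404928169447
knobtop [481.3  28.3  98.7] 0.09119250205593266
fence+ [ 652.9 -147.5   21.8] 1.6768990525042173
fence- [ 469.3 -153.5   22.4] 4.938152041326827
tailL [481.5 -85.   29.1] 3.3569921591443577
tailF [ 478.9 -142.2   61.8] 2.3782665750337126
noseL [570.8 -77.9  32.4] 19.51940894280069
noseF [ 578.7 -139.8   40.9] 0.994416100104311
z-fixed
b1 [658.9  22.3]
b2 [ 666.3 -165.7]
b3 [ 458.2 -175.2]
b4 [448.7  13.2]
hub [553.7 -31.1]
knob [479.3  27.1]
f+ [ 651.  -146.8]
f- [ 466.5 -152.3]
tL [478.2 -84.5]
tF [ 481.1 -143.9]
nL [578.6 -80.8]
nF [ 578.4 -139.7]
blk [ 623.8 -108.3]
yaw base 0.044535982290306295 fence 0.029893149695554025 origin [ 559.6 -111.3]
b1 jig 105.15674195978418 129.06110558769768
b2 jig 104.21969977135139 -59.061105587697675
b3 jig -104.12624425077927 -59.33546060456368
b4 jig -105.25019748035614 129.33546060456368
hub jig -2.3191935814918208 80.35864559500034
knob jig -74.00283314491992 141.79869666922096
f+ jig 89.73468519082648 -39.51782008586644
f- jig -94.83440038842801 -36.815012688862815
tL jig -80.09456060997407 30.431172694894446
tF jig -79.78885785945934 -29.07077881195967
nL jig 20.372829199990967 29.668577522968025
nF jig 17.596965757832592 -29.21131991093965
blk jig 64.33779292235936 0.1775434251172172
hub [553.1 -31.1  76.8]
stone [ 530.5 -112.6   43.3]
fence [ 559.4 -149.4   24.8]
blk [ 629.  -108.5   35.6]
```

```bash
cat >> h.py <<'E'
from scipy.spatial.transform import Rotation as Ro
O=np.array([559.6,-111.3]);YAW=0.038
def jig(x,y): c,s=np.cos(YAW),np.sin(YAW); return O+np.array([c*x-s*y,s*x+c*y])
def row(p,yaw,s=None):
    "row (m, rad) to put TCP at world p mm, tool down, tool x at jig yaw"
    s=s or read_state(); R=Ro.from_quat(s['ee_rot']); a=(yaw+YAW)/2
    d=R.inv().apply(np.array(p)-s['position'])/1e3; w=(R.inv()*Ro.from_quat([np.cos(a),np.sin(a),0,0])).as_rotvec()
    return np.round(np.r_[d,w],4)
def where():
    s=read_state(); d=s['position'][:2]-O;c,q=np.cos(YAW),np.sin(YAW); x=Ro.from_quat(s['ee_rot']).apply([1,0,0])
    print('t',s['clock'],'jig',np.round([c*d[0]+q*d[1],-q*d[0]+c*d[1],s['position'][2]],1),'yaw',round(np.arctan2(x[1],x[0])-YAW,3),'F',np.round(s['contact_force'],1))
E
python3 -c "
from h import *
print(row([*jig(-115,0),150],0))"
```

```text
[ 4.557e-01  5.650e-01  8.150e-02  2.000e-03  3.000e-04 -4.219e-01]
```

```bash
python3 -m handwheel '[[0.456,0.565,0.05,0,0,-0.422,-1],[0.456,0.565,0.05,0,0,-0.422,-1],[0.456,0.565,0.05,0,0,-0.422,-1],[0.456,0.565,0.05,0,0,-0.422,-1],[0.456,0.565,0.05,0,0,-0.422,-1],[0.456,0.565,0.05,0,0,-0.422,-1],[0.456,0.565,0.05,0,0,-0.422,-1],[0.456,0.565,0.05,0,0,-0.422,-1],[0.456,0.565,0.05,0,0,-0.422,-1],[0.456,0.565,0.05,0,0,-0.422,-1]]'; python3 -c "
from h import *
where();print(row([*jig(-115,0),100],0))"
```

```text
clock: 1.35
position: [415.6, -19.0, 188.4]
ee_rot: [1.0, 0.019, 0.0, -0.0]
contact_force: [0.9, 0.3, -0.1]
gripper_width: -0.2
grasp_force: 0.0
t 1.35 jig [-140.4   97.7  188.4] yaw 0.001 F [ 0.9  0.3 -0.1]
[ 0.0253  0.0978  0.0884 -0.0003 -0.0007  0.0007]
```

```bash
python3 -m handwheel '[[0.015,0.098,0.05,0,0,0,-1],[0.015,0.098,0.09,0,0,0,-1],[0.015,0.098,0.09,0,0,0,-1],[0.015,0.098,0.09,0,0,0,-1],[0.015,0.098,0.09,0,0,0,-1]]'; python3 - <<'E'
from h import *
where();print(row([*jig(-112,0),29],0))
im,d=grab('side');
cv2.imwrite('pics/c2.png',cv2.resize(im[170:290,220:380],(800,600),interpolation=2))
E
```

```text
clock: 1.98
position: [435.3, -113.5, 99.8]
ee_rot: [1.0, 0.02, 0.002, -0.0]
contact_force: [0.4, 0.4, -0.3]
gripper_width: -0.2
grasp_force: 0.0
t 1.975 jig [-124.3    2.5   99.8] yaw 0.002 F [ 0.4  0.4 -0.3]
[ 0.012   0.0026  0.0709  0.     -0.0031  0.002 ]
```

View pics/c2.png

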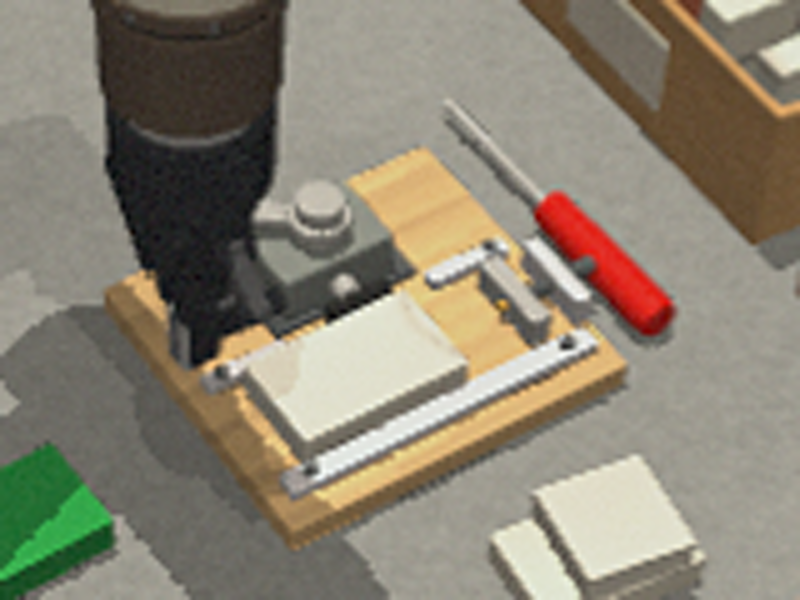

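The fingers are shut and behind the stone, with the tips at crop (195,355). The stone lies square in the channel, and the block carries a yellow pin at (505,303). I'll descend and creep forward.

```bash
python3 -m handwheel '[[0.012,0.0026,0.03,0,0,0,-1],[0.012,0.0026,0.0695,0,0,0,-1],[0.012,0.0026,0.0695,0,0,0,-1],[0.012,0.0026,0.0695,0,0,0,-1],[0.012,0.0026,0.0695,0,0,0,-1]]'; python3 -c "
from h import *
where()"
python3 -m handwheel '[[0.004,0,0,0,0,0,-1],[0.008,0,0,0,0,0,-1],[0.011,0,0,0,0,0,-1],[0.013,0,0,0,0,0,-1],[0.014,0,0,0,0,0,-1],[0.015,0,0,0,0,0,-1]]'
```

```text
clock: 2.65
position: [447.6, -116.2, 30.7]
ee_rot: [1.0, 0.02, 0.002, -0.0]
contact_force: [0.0, 0.1, 0.2]
gripper_width: 0.0
grasp_force: 0.0
t 2.65 jig [-112.1   -0.6   30.7] yaw 0.001 F [0.  0.1 0.2]
clock: 3.4
position: [461.2, -116.0, 28.8]
ee_rot: [1.0, 0.019, -0.0, 0.0]
contact_force: [0.1, 0.9, 0.5]
gripper_width: 0.2
grasp_force: 0.0
```

```bash
python3 -m handwheel '[[0.001,0,0,0,0,0,-1],[0.002,0,0,0,0,0,-1],[0.003,0,0,0,0,0,-1],[0.004,0,0,0,0,0,-1],[0.005,0,0,0,0,0,-1],[0.006,0,0,0,0,0,-1],[0.007,0,0,0,0,0,-1]]'
python3 -m handwheel '[[0.001,0,0,0,0,0,-1],[0.002,0,0,0,0,0,-1],[0.003,0,0,0,0,0,-1]]'
python3 -m handwheel '[[0.001,0,0,0,0,0,-1],[0.002,0,0,0,0,0,-1],[0.003,0,0,0,0,0,-1]]'
```

```text
clock: 4.28
position: [468.3, -115.7, 28.9]
ee_rot: [1.0, 0.019, -0.0, 0.0]
contact_force: [0.5, -0.3, 0.1]
gripper_width: 0.3
grasp_force: 0.0
clock: 4.65
position: [469.2, -115.7, 28.5]
ee_rot: [1.0, 0.019, -0.002, 0.0]
contact_force: [-5.4, -0.6, 2.9]
gripper_width: 0.1
grasp_force: 2.4
clock: 5.03
position: [474.5, -115.4, 28.7]
ee_rot: [1.0, 0.019, 0.0, -0.0]
contact_force: [-2.7, 0.0, -1.1]
gripper_width: -0.1
grasp_force: 0.8
```

```bash
python3 -m handwheel '[[0.001,0,0,0,0,0,-1],[0.002,0,0,0,0,0,-1],[0.003,0,0,0,0,0,-1],[0.004,0,0,0,0,0,-1],[0.005,0,0,0,0,0,-1],[0.006,0,0,0,0,0,-1],[0.007,0,0,0,0,0,-1],[0.008,0,0,0,0,0,-1]]'
python3 -m handwheel '[[0.001,0,0,0,0,0,-1],[0.002,0,0,0,0,0,-1],[0.003,0,0,0,0,0,-1],[0.004,0,0,0,0,0,-1],[0.005,0,0,0,0,0,-1],[0.006,0,0,0,0,0,-1],[0.007,0,0,0,0,0,-1],[0.008,0,0,0,0,0,-1]]'
python3 -c "
from h import *
where()"
```

```text
clock: 6.02
position: [482.3, -115.1, 28.9]
ee_rot: [1.0, 0.019, -0.0, 0.0]
contact_force: [-1.6, -0.2, -0.9]
gripper_width: -0.0
grasp_force: 0.8
clock: 7.02
position: [490.2, -114.8, 28.9]
ee_rot: [1.0, 0.019, -0.0, 0.0]
contact_force: [-1.4, 0.5, -0.8]
gripper_width: 0.0
grasp_force: 1.0
t 7.025 jig [-69.4  -0.9  28.9] yaw 0.0 F [-1.4  0.5 -0.8]
```

```bash
python3 -m handwheel '[[0.001,0,0,0,0,0,-1],[0.002,0,0,0,0,0,-1],[0.003,0,0,0,0,0,-1],[0.004,0,0,0,0,0,-1],[0.005,0,0,0,0,0,-1],[0.006,0,0,0,0,0,-1],[0.007,0,0,0,0,0,-1],[0.008,0,0,0,0,0,-1]]'
python3 -m handwheel '[[0.001,0,0,0,0,0,-1],[0.002,0,0,0,0,0,-1],[0.003,0,0,0,0,0,-1],[0.004,0,0,0,0,0,-1]]'
python3 -m handwheel '[[0.001,0,0,0,0,0,-1],[0.002,0,0,0,0,0,-1]]'
```

```text
clock: 8.02
position: [498.3, -114.5, 28.9]
ee_rot: [1.0, 0.019, -0.0, -0.0]
contact_force: [-1.9, 0.5, -1.1]
gripper_width: -0.1
grasp_force: 1.0
clock: 8.52
position: [502.2, -114.4, 28.9]
ee_rot: [1.0, 0.019, -0.0, 0.0]
contact_force: [-1.4, -0.1, -1.3]
gripper_width: -0.4
grasp_force: 1.1
clock: 8.78
position: [504.3, -114.3, 28.9]
ee_rot: [1.0, 0.019, -0.0, -0.0]
contact_force: [-2.1, 0.0, -0.6]
gripper_width: -0.0
grasp_force: 1.1
```

```bash
python3 - <<'E'
from h import *
where()
im,d=grab('side');
cv2.imwrite('pics/c3.png',cv2.resize(im[200:275,255:355],(800,600),interpolation=2))
E
```

```text
t 8.775 jig [-55.4  -0.9  28.9] yaw 0.0 F [-2.1  0.  -0.6]
```

View pics/c3.png

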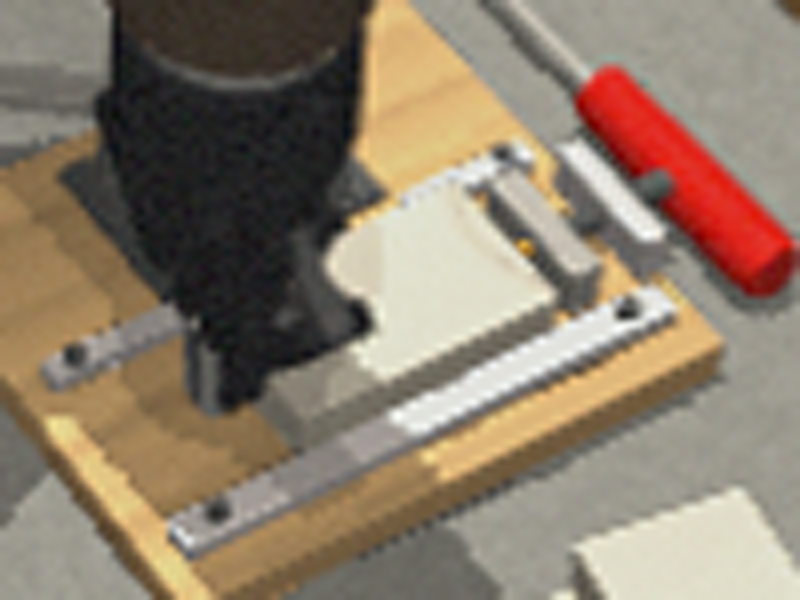

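The stone is moving square in the channel. Its nose at crop (555,295) is about 7 mm short of the block at (575,270), so I'll creep in short calls.

```bash
for i in 1; do python3 -m handwheel '[[0.001,0,0,0,0,0,-1],[0.002,0,0,0,0,0,-1],[0.003,0,0,0,0,0,-1]]'; python3 -m handwheel '[[0.001,0,0,0,0,0,-1],[0.0015,0,0,0,0,0,-1]]';python3 -m handwheel '[[0.001,0,0,0,0,0,-1],[0.0015,0,0,0,0,0,-1]]'; done
```

```text
clock: 9.2
position: [507.3, -114.2, 28.9]
ee_rot: [1.0, 0.019, 0.0, 0.0]
contact_force: [-2.5, -0.1, 0.2]
gripper_width: -0.1
grasp_force: 1.1
clock: 9.45
position: [508.8, -114.1, 28.9]
ee_rot: [1.0, 0.019, 0.0, -0.0]
contact_force: [-3.2, 0.1, 0.3]
gripper_width: -0.2
grasp_force: 1.2
clock: 9.7
position: [510.0, -114.1, 28.9]
ee_rot: [1.0, 0.019, -0.0, 0.0]
contact_force: [-3.1, 0.7, 1.1]
gripper_width: 0.3
grasp_force: 1.7
```

```bash
for i in 1; do python3 -m handwheel '[[0.001,0,0,0,0,0,-1]]'; python3 -m handwheel '[[0.001,0,0,0,0,0,-1]]';python3 -m handwheel '[[0.001,0,0,0,0,0,-1]]'; done | grep -E "pos|cont"
```

```text
position: [510.7, -114.1, 28.9]
contact_force: [-2.9, 0.4, 1.3]
position: [512.0, -114.1, 28.9]
contact_force: [-3.3, 0.1, 1.3]
position: [512.9, -114.0, 28.9]
contact_force: [-3.6, -0.4, 2.7]
```

```bash
for i in 1 2 3; do python3 -m handwheel '[[0.0008,0,0,0,0,0,-1]]'; done | grep -E "pos|cont"
```

```text
position: [513.7, -114.0, 28.9]
contact_force: [-5.3, 0.2, 2.1]
position: [513.7, -114.0, 28.9]
contact_force: [-6.7, 0.5, 5.7]
position: [513.7, -114.0, 28.8]
contact_force: [-8.5, 1.0, 7.4]
```

It has stopped at the block, but the fingers press down with 7 N. I'll lift slightly while pushing on.

```bash
python3 -m handwheel '[[0.0004,0,-0.001,0,0,0,-1]]' | grep -E "pos|cont"; python3 -m handwheel '[[0.0006,0,-0.0007,0,0,0,-1]]'| grep -E "pos|cont"; python3 -m handwheel '[[0.0006,0,-0.0004,0,0,0,-1]]'| grep -E "pos|cont"
```

```text
position: [513.7, -113.9, 29.1]
contact_force: [-6.2, -0.8, -1.1]
position: [513.7, -113.9, 29.3]
contact_force: [-6.8, -0.8, -2.9]
position: [513.7, -113.9, 29.5]
contact_force: [-7.6, -0.0, -1.9]
```

```bash
python3 -m handwheel '[[0.0008,0,-0.0001,0,0,0,-1]]' | grep -E "pos|cont"; python3 -m handwheel '[[0.0008,0,-0.0002,0,0,0,-1]]'| grep -E "pos|cont"; python3 -m handwheel '[[0.0003,0,-0.0001,0,0,0,-1]]'| grep -E "pos|cont"
```

```text
position: [513.7, -113.9, 29.3]
contact_force: [-8.8, -0.7, -2.0]
position: [513.7, -114.0, 29.2]
contact_force: [-9.2, 0.2, -2.3]
position: [513.8, -113.9, 29.2]
contact_force: [-10.2, -0.4, -1.5]
```

```bash
python3 -m handwheel '[[0.0004,0,-0.0001,0,0,0,-1],[0.0004,0,-0.0001,0,0,0,-1],[0.0004,0,-0.0001,0,0,0,-1],[0.0004,0,-0.0001,0,0,0,-1],[0.0004,0,-0.0001,0,0,0,-1],[0.0004,0,-0.0001,0,0,0,-1]]' | grep -E "pos|cont"; python3 -m handwheel '[[-0.002,0,0,0,0,0,-1],[-0.006,0,0,0,0,0,-1],[-0.02,0,0,0,0,0,-1],[-0.05,0,0,0,0,0,-1],[-0.05,0,-0.05,0,0,0,-1],[-0.05,0,-0.1,0,0,0,-1],[-0.05,0,-0.1,0,0,0,-1],[-0.05,0,-0.1,0,0,0,-1]]'
python3 - <<'E'
from h import *
where()
th=np.radians(140);k=np.array([0,80])+95*np.array([np.cos(th),np.sin(th)])
u=np.array([np.sin(th),-np.cos(th)])
p=k-u*45; print('knob jig',k,'world',jig(*k),'standoff',p); print(row([*jig(*p),135],th-np.pi/2))
E
```

```text
position: [513.7, -114.0, 29.2]
contact_force: [-10.2, 0.2, -1.3]
clock: 12.95
position: [469.8, -115.4, 131.9]
ee_rot: [1.0, 0.019, 0.001, -0.0]
contact_force: [0.1, -0.6, -0.2]
gripper_width: -0.0
grasp_force: 0.0
t 12.95 jig [-89.9  -0.7 131.9] yaw 0.0 F [ 0.1 -0.6 -0.2]
knob jig [-72.7742221  141.06482292] world [481.51914129  26.89823143] standoff [-101.69966453  106.59282298]
[-1.180e-02 -1.073e-01 -3.100e-03  7.000e-04 -2.700e-03 -8.726e-01]
```

```bash
python3 -m handwheel '[[-0.012,-0.107,-0.003,0,-0.001,-0.873,-1],[-0.012,-0.107,-0.003,0,-0.001,-0.873,-1],[-0.012,-0.107,-0.003,0,-0.001,-0.873,-1],[-0.012,-0.107,-0.003,0,-0.001,-0.873,-1],[-0.012,-0.107,-0.003,0,-0.001,-0.873,-1],[-0.012,-0.107,-0.003,0,-0.001,-0.873,-1],[-0.012,-0.107,-0.003,0,-0.001,-0.873,-1]]' | tail -5
python3 - <<'E'
from h import *
where()
th=np.radians(140);k=np.array([0,80])+95*np.array([np.cos(th),np.sin(th)])
u=np.array([np.sin(th),-np.cos(th)])
print(row([*jig(*(k-u*45)),72],th-np.pi/2))
im,d=grab('side'); a=im[190:280,225:345]
im,d=grab('top'); b=im[160:240,255:335]
cv2.imwrite('pics/c4.png',np.hstack([cv2.resize(b,(400,400),interpolation=2),cv2.copyMakeBorder(cv2.resize(a,(400,300),interpolation=2),0,100,0,0,0)]))
E
```

```text
position: [453.2, -9.3, 133.8]
ee_rot: [0.898, 0.439, -0.001, -0.0]
contact_force: [-0.3, 0.0, 0.4]
gripper_width: 0.4
grasp_force: 0.0
t 13.825 jig [-102.5  106.   133.8] yaw 0.871 F [-0.3  0.   0.4]
[ 0.0011  0.0003  0.0618 -0.0011  0.0019 -0.0013]
```

View pics/c4.png

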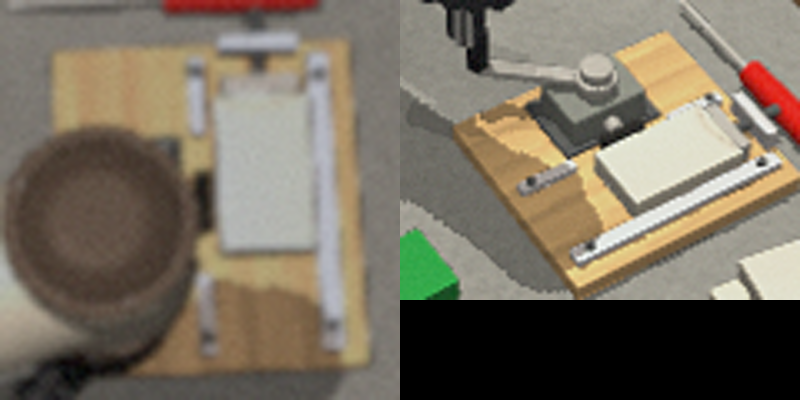

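The stone is against the block, with its nose at top-crop (260,95), and the lever is still open. I'll descend behind the knob.

```bash
python3 -m handwheel '[[0,0,0.03,0,0,0,-1],[0,0,0.061,0,0,0,-1],[0,0,0.061,0,0,0,-1],[0,0,0.061,0,0,0,-1]]' | grep -E "pos|cont"; python3 -m handwheel '[[0.005,0,0,0,0,0,-1],[0.01,0,0,0,0,0,-1],[0.014,0,0,0,0,0,-1],[0.017,0,0,0,0,0,-1],[0.019,0,0,0,0,0,-1],[0.02,0,0,0,0,0,-1]]'| grep -E "pos|cont"
for i in 1 2 3 ; do python3 -m handwheel '[[0.001,0,0,0,0,0,-1],[0.002,0,0,0,0,0,-1]]'| grep -E "pos|cont"; done; python3 -c "
from h import *
where()"
```

```text
position: [454.2, -9.0, 74.3]
contact_force: [0.4, -0.1, 0.8]
position: [465.7, 6.7, 73.4]
contact_force: [0.0, -0.9, 0.4]
position: [466.8, 8.2, 73.4]
contact_force: [0.2, 0.8, -0.0]
position: [468.1, 9.8, 73.4]
contact_force: [-0.2, -0.2, 0.5]
position: [468.6, 10.7, 73.4]
contact_force: [-0.8, -3.6, 2.6]
t 15.925 jig [-86.3 125.3  73.4] yaw 0.873 F [-0.8 -3.6  2.6]
```

```bash
for i in 1; do python3 -m handwheel '[[0.0048,-0.0009,0,0,0,0.05,-1],[0.0096,-0.0016,0,0,0,0.10,-1],[0.0144,-0.002,0,0,0,0.15,-1],[0.0193,-0.0022,0,0,0,0.20,-1],[0.0241,-0.0021,0,0,0,0.25,-1]]'| grep -E "pos|cont"; done; cat >> h.py <<'E'
def arc():
    s=read_state(); d=s['position'][:2]-jig(0,80); x=Ro.from_quat(s['ee_rot']).apply([1,0,0])[:2]; y=Ro.from_quat(s['ee_rot']).apply([0,1,0])[:2]; F=s['contact_force'][:2]
    print('pivot in tool',np.round([-d@x,-d@y],1),'z',round(s['position'][2],1),'F tool',np.round([F@x,F@y,s['contact_force'][2]],1),'yaw',round(np.arctan2(x[1],x[0])-YAW,3),'j6',s['joints'][[3,4,5]].round(2),s['clock'])
E
python3 -c "
from h import *
arc()"
```

```text
position: [480.2, 29.8, 73.2]
contact_force: [-2.5, -7.6, 4.6]
pivot in tool [22.9 95.1] z 73.2 F tool [-6.6  4.5  4.6] yaw 0.621 j6 [ 0.   -0.7   1.83] 16.55
```

```bash
for i in 1 2; do python3 -m handwheel '[[0.0048,-0.0009,0,0,0,0.05,-1],[0.0096,-0.0016,0,0,0,0.10,-1],[0.0144,-0.002,0,0,0,0.15,-1],[0.0193,-0.0022,0,0,0,0.20,-1],[0.0241,-0.0021,0,0,0,0.25,-1]]'>/dev/null; python3 -c "
from h import *
arc()"; done
```

```text
pivot in tool [25.4 94.8] z 72.8 F tool [-10.    2.2   8.2] yaw 0.37 j6 [-0.   -0.73  1.56] 17.175
pivot in tool [25.9 94.3] z 72.6 F tool [-10.9   1.5   8.2] yaw 0.12 j6 [-0.   -0.75  1.31] 17.8
```

```bash
for i in 1 2; do python3 -m handwheel '[[0.0048,-0.0009,-0.001,0,0,0.05,-1],[0.0096,-0.0016,-0.0015,0,0,0.10,-1],[0.0144,-0.002,-0.0015,0,0,0.15,-1],[0.0193,-0.0022,-0.0015,0,0,0.20,-1],[0.0241,-0.0021,-0.0015,0,0,0.25,-1]]'>/dev/null; python3 -c "
from h import *
arc()"; done
```

```text
pivot in tool [26.  93.8] z 72.8 F tool [-8.8  0.8  2. ] yaw -0.13 j6 [-0.   -0.78  1.06] 18.425
pivot in tool [24.7 93.6] z 73.5 F tool [-5.   1.5 -4. ] yaw -0.38 j6 [-0.   -0.8   0.83] 19.05
```

```bash
python3 -m handwheel '[[0.0048,-0.0009,0.0005,0,0,0.05,-1],[0.0096,-0.0016,0.0005,0,0,0.10,-1],[0.0144,-0.002,0.0005,0,0,0.15,-1],[0.0193,-0.0022,0.0005,0,0,0.20,-1],[0.0241,-0.0021,0.0005,0,0,0.25,-1]]'>/dev/null; python3 -c "
from h import *
arc()"; python3 -m handwheel '[[0.0029,-0.0006,0,0,0,0.03,-1],[0.0058,-0.0010,0,0,0,0.06,-1],[0.0058,-0.0010,0,0,0,0.06,-1]]'>/dev/null;  python3 -c "
from h import *
arc()"
```

```text
pivot in tool [21.2 95.5] z 75.2 F tool [-0.1 -0.6  0.5] yaw -0.629 j6 [-0.   -0.83  0.61] 19.675
pivot in tool [20.4 95.7] z 75.9 F tool [-0.1 -0.5 -0.2] yaw -0.687 j6 [ 0.   -0.83  0.56] 20.05
```

The push force fell to zero, so the lever has snapped over. I'll back off, lift and look.

```bash
python3 -m handwheel '[[-0.01,0,0,0,0,0,-1],[-0.02,0,-0.02,0,0,0,-1],[-0.02,0,-0.08,0,0,0,-1],[-0.05,-0.05,-0.12,0,0,0,-1],[-0.1,-0.1,-0.12,0,0,0,-1],[-0.15,-0.15,-0.12,0,0,0,-1],[-0.15,-0.15,-0.12,0,0,0,-1],[-0.15,-0.15,-0.12,0,0,0,-1],[-0.15,-0.15,-0.12,0,0,0,-1]]'
python3 - <<'E'
from h import *
where()
im,d=grab('side'); a=im[190:280,225:345]
im,d=grab('top'); b=im[160:240,255:335]
cv2.imwrite('pics/c5.png',np.hstack([cv2.resize(b,(400,400),interpolation=2),cv2.copyMakeBorder(cv2.resize(a,(400,300),interpolation=2),0,100,0,0,0)]))
for t in (40,50): k=np.array([95*np.cos(np.radians(t)),80+95*np.sin(np.radians(t))]); p=px('top',[*jig(*k),100]); print(t,(p-[255,160])*5)
E
```

```text
clock: 21.18
position: [568.9, 266.5, 196.3]
ee_rot: [0.948, -0.319, -0.0, 0.0]
contact_force: [0.8, -0.8, 0.8]
gripper_width: 0.3
grasp_force: 0.0
t 21.175 jig [ 23.6 377.2 196.3] yaw -0.687 F [ 0.8 -0.8  0.8]
40 [29.76271252 62.34647809]
50 [10.84329716 82.05756583]
```

View pics/c5.png

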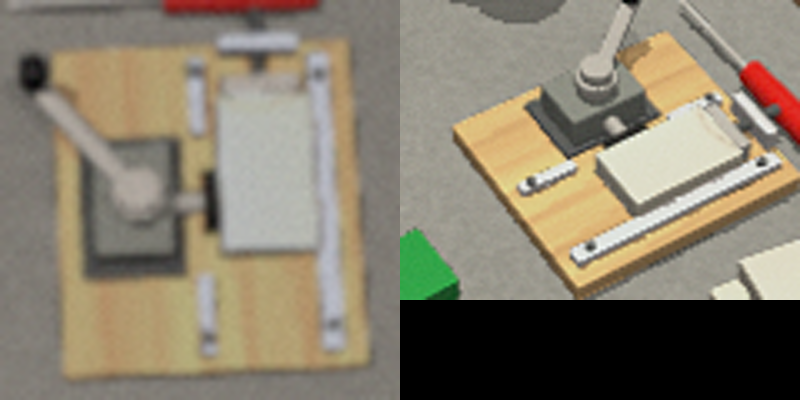

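The knob is at top-crop (34,72), which is the clamped end. The pad touches the stone at (210,200), and the nose is still on the block at (260,92). I'll hand the job in.

```bash
python3 -c "
from bench import *
print(job_done())"
```

```text
the job is handed in; nothing more can be done
None
```

The stone is seated against the end stop and gripped by the clamp lever, which snapped over to its end; I let go of everything and handed the job in, but the hand-in returned no verdict.

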